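# Refill the new spice rack in reverse order

### The arm

A 6-joint arm with a two-finger parallel gripper is mounted at the origin on a cart in front of the work surface, level with it; the furniture and walls round the work are solid. World frame = base frame: x ahead of the robot, y to its left, z up, the work surface at z = 0. Lengths are in m, angles in rad, forces in N, time in s.
With the tool pointing down it reaches from about 0.35 to 0.725 m from the base axis. Payload 6 kg.
Tool frame: the origin (TCP) lies on the centre line of the jaws, within the pads' length; the fingertips stand 19 mm ahead of it and the grasp point (between the pads) is the TCP; z points along the fingers, y is the line along which they close (so a half turn about z gives the same grasp; the last joint's range is limited). The gripper opens to 85 mm and grips with 20 to 120 N. Pads are 22 mm wide; open, the fingers measure 114 mm over their backs; the gripper's body (76 mm by 85 mm) begins 54 mm behind the grasp point. The pads swing forward as they close: fully open they stand 13 mm farther back than shut.
Start: joints at [-0.922, 0.04, 0.085, 0, -1.615, -0.334], TCP at [0.186, -0.57, 0.25] pointing down, gripper open.
Joint ranges: [-2.56, 2.56], [-1.29, 2.01], [-1.08, 1.49], [-3.29, 1.98], [-2.81, -0.18], [-2.99, 2.99]. Speed limits (rad/s): [2.57, 2.57, 3.01, 3.14, 3.14, 3.14].

### API

Orientations are given as a unit quaternion [x, y, z, w].
In Python, from bench import ctrl, cams gives the robot as it stands.
- The arm moves only by the tool send_rows, never from a script. Its argument "motion" is text: rows parted by semicolons, each of 6 numbers parted by spaces: the shift along the world's x, y, z in mm, then the turn, a rotation vector about the world's x, y, z in units of 8 degrees (1.0 is 8 degrees). In form: x y z rx ry rz; .... A call has 1 to 12 rows; each row is the pose to reach, as a shift and turn from the pose commanded when the call began; what a row does not reach only later rows make up. A row lasts 1/10 s, in which the tool goes at most 50 mm and 8.59 degrees, less where a joint would pass 70% of its speed; a pose out of reach is approached as far as the arm can. A call with a gripper value outside its range is refused whole. "jaw" is the opening, from 0 (shut) to 1 (fully open), set as the call begins (left out, the last holds). The fingers move at their own pace and stop on an object; "grip_force" is the grip in N (left out, the last holds). Time passes only in rows, so rows that repeat a pose let the fingers close. It gives the time, the measured TCP pose, the force, the opening and the grip force at its end, in the units of the state.
- ctrl.read_state(): the state, without advancing time (a new reading comes with each control period).
- cams.grab_frame(name): name is "side" or "top"; returns a dict with "image" (400x640x3 uint8, blue, green, red), "depth" (400x640 float32, m along the optical axis (not along the pixel's ray), 0 where there is no reading), "camera_matrix" (3x3 intrinsics, pixels), "R" (3x3) and "t" (3): a world point X has camera coordinates R X + t. Camera axes: x right, y down, z forward; pixel columns grow to the right and rows downward; lengths in m; the calibration is good to about 2 mm. A picture is of the moment at which its call begins.
- ctrl.close_job(): hands the job in; it is judged then, once.
The state is a dict: "time_s": time; "joints": joint angles; "qd": joint speeds; "joint_efforts": joint torques, N m; "ee_pos": TCP position; "eef_rot": TCP orientation; "force": force on the tool from outside, world axes, zero at the start; "wrist_torque": the same for the moment, N m; "opening": opening from 0.0 (shut) to 1.0 (fully open); "grip_force": force on a finger pad.
Only numpy, scipy, OpenCV 4.12 (cv2) and the standard library are available. Lean on these libraries where they do the work, as an engineer would, in place of code of your own. Each camera call takes 0.05 s, during which the arm holds its last target. There are 200 camera calls.

### The job

Move the four spice jars from the row of coasters on the dark board into the white spice rack, one in each place and in reverse order: seen from the robot, the jar that stands leftmost on the board goes into the rightmost place of the rack, the next one into the place beside it, and so on, so that the one that stood rightmost ends leftmost. Set each jar down upright inside its place, without dropping it or tipping it over, and let go of it.

Things in the scene. Friction and masses are not known exactly. Their poses are not given: they have to be found in the camera images.
- jar_white: Clear plastic spice jar with a white lid and a dark label; 47 mm in diameter, 98 mm high, lid 46 mm in diameter from 77 to 98 mm up. About 0.11 kg, loose, round and upright at the start, standing on the white coaster. Origin: centre of its underside, z up along its axis.
- jar_red: Spice jar with a red lid and a black and red label; 44 mm in diameter, 105 mm high, lid 44 mm in diameter from 85 to 105 mm up. About 0.11 kg, loose, round and upright at the start, standing on the red coaster. Origin: centre of its underside, z up along its axis.
- jar_green: Glass spice jar with a ribbed green lid, a cream label and olive green contents; 44 mm in diameter, 100 mm high, with a narrower neck just below the lid, which is 44 mm in diameter from 78 to 100 mm up. About 0.11 kg, loose, round and upright at the start, standing on the green coaster. Origin: centre of its underside, z up along its axis.
- jar_blue: Glass spice jar with a ribbed blue lid, a cream label and orange-brown contents; 44 mm in diameter, 100 mm high, with a narrower neck just below the lid, which is 44 mm in diameter from 78 to 100 mm up. About 0.11 kg, loose, round and upright at the start, standing on the blue coaster. Origin: centre of its underside, z up along its axis.
- coaster_white: Round white coaster, 64 mm in diameter, 4 mm thick, fixed on the board. The jar with the white lid stands on it at the start, so the coasters go on showing the old order. Origin: centre of its underside, z up.
- coaster_red: Round red coaster, 64 mm in diameter, 4 mm thick, fixed on the board. The jar with the red lid stands on it at the start, so the coasters go on showing the old order. Origin: centre of its underside, z up.
- coaster_green: Round green coaster, 64 mm in diameter, 4 mm thick, fixed on the board. The jar with the green lid stands on it at the start, so the coasters go on showing the old order. Origin: centre of its underside, z up.
- coaster_blue: Round blue coaster, 64 mm in diameter, 4 mm thick, fixed on the board. The jar with the blue lid stands on it at the start, so the coasters go on showing the old order. Origin: centre of its underside, z up.
- board: Dark board under the row of four coasters, 90x300 mm, 10 mm thick, fixed, left or right on the worktop. Origin: centre of its underside, on the worktop; y along the row, to the robot's left within 17 deg; x away from the robot; z up. Coaster centres at y = +108, +36, -36, -108 mm (left to right), x = 0; the jars' feet stand 14 mm above the worktop.
- rack: White spice rack, steel rails, 82x304 mm, fixed, on the other side. Origin and axes as the board's (y: robot's left within 17 deg). Place centres y = +108, +36, -36, -108 mm (left to right), x = 0; place floor 12 mm above the worktop, 68 mm (y) by 66 mm (x) inside. Above the worktop: dividers (4 mm thick) reach 28 mm, front and back rails (6 mm round) 31 mm, end panels (10 mm thick) 48 mm.

How it is judged:
By the outcome, as a careful person would: the job done as asked, in the order asked, and still so for the second after the job is handed in, with the robot touching nothing.
It also fails if it takes over 112 s, if anything falls off the work surface, if the arm or the gripper's body presses on something with over 40 N, if the wrist force passes 120 N, or if a joint passes its speed limit or range.

## Working session

There is one attempt and no reset: what is moved stays moved. The work goes in short steps, Python scripts to look and compute and a tool call to move; the robot and the scene stay as the last step left them, time stands still between calls to the robot, and variables do not carry over. Pictures are saved under pics/ and viewed, at most 14 in all, crops included, and the job is handed in when it is done.

Besides the shell and the picture viewer there is one more tool, called after "Emit:" by a JSON object that holds its "op" and its "data". send_rows: Moves the arm, as the interface text tells. Its arguments: {"type":"object","properties":{"motion":{"type":"string"},"jaw":{"type":"number"},"grip_force":{"type":"number"}},"required":["motion"]}

```bash
mkdir -p pics
cat > h.py <<'E'
from bench import ctrl, cams
import cv2, numpy as np
def unproj(f,u,v,z=None):
    K,R,t=f["camera_matrix"],f["R"],f["t"]
    d=R.T@np.linalg.inv(K)@np.array([u,v,1.0]); c=-R.T@t
    return c+d*(z-c[2])/d[2]
def cloud(f):
    d=f["depth"]; v,u=np.indices(d.shape)
    p=np.stack([u,v,np.ones_like(u)],-1)@np.linalg.inv(f["camera_matrix"]).T*d[...,None]
    return (p-f["t"])@f["R"]
E
python3 - <<'E'
from h import *
for n in("top","side"):
    f=cams.grab_frame(n); cv2.imwrite(f"pics/{n}0.png",f["image"]); np.savez(f"{n}0.npz",**f)
    print(n,-f["R"].T@f["t"],f["R"][2])
print(ctrl.read_state())
E
```

```text
top [4.06279656e-01 8.54538124e-04 9.36897294e-01] [ 0.12929066  0.00218385 -0.99160433]
side [ 0.74365242 -0.83138623  0.71013724] [-0.20014776  0.770496   -0.60520806]
{'time_s': 0.1, 'joints': array([-9.22281957e-01,  4.07435795e-02,  8.39143385e-02, -4.05323202e-04,
       -1.61547743e+00, -3.33675901e-01]), 'qd': array([-0.00056168, -0.00150249,  0.00108827,  0.00099988, -0.00054096,
        0.00077435]), 'joint_efforts': array([-5.20845875e-03, -3.69345760e+01,  3.48284340e+01,  6.95185706e+00,
       -4.55432106e-03,  7.41795787e-06]), 'ee_pos': array([ 0.18577737, -0.57024293,  0.24938591]), 'eef_rot': array([-1.56778618e-01,  9.87633461e-01,  7.61404322e-04, -1.77594664e-04]), 'force': array([-0.0389835 , -0.04711761, -0.58246461]), 'wrist_torque': array([ 0.01046667, -0.02481869, -0.02920425]), 'grip_force': 0.0, 'opening': 1.0009782308450184}
```

View pics/top0.png

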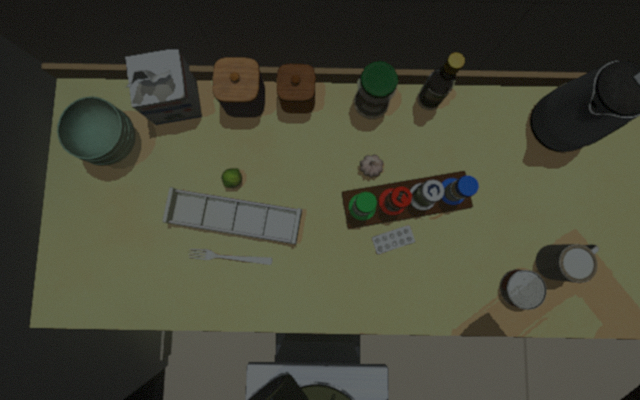

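View pics/side0.png

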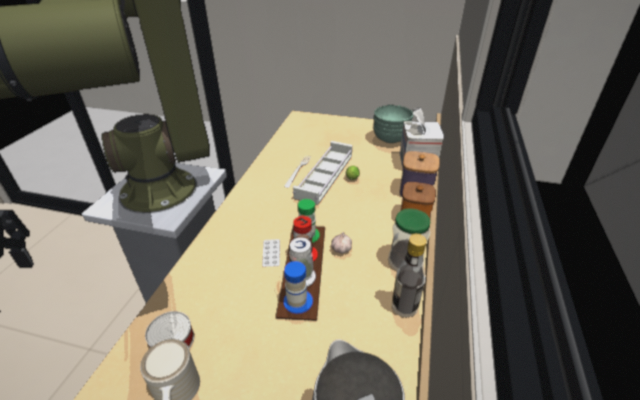

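The top view shows the board at right with green (362,206), red (396,201), white (428,193) and blue (462,190), left to right. The rack is at left, about (168,208) to (300,225). The side view confirms that all the jars are upright.

```bash
python3 - <<'E'
from h import *
f={n:dict(np.load(f"{n}0.npz")) for n in("top","side")}
C={n:cloud(f[n]) for n in f}
T=f["top"];hsv=cv2.cvtColor(T["image"],cv2.COLOR_BGR2HSV)
def big(m):
    c,_=cv2.findContours(m.astype(np.uint8),cv2.RETR_EXTERNAL,cv2.CHAIN_APPROX_NONE);return max(c,key=cv2.contourArea)
def rect(m,z,off):
    c=big(m)[:,0]+np.array(off); P=np.array([unproj(T,u,v,z)[:2] for u,v in c],np.float32)*1000
    r=cv2.minAreaRect(P);print(r, cv2.boxPoints(r).round(0).tolist())
# rack: saturation low, crop
for s in(60,80):
  x0,y0,x1,y1=150,175,315,247;m=(hsv[y0:y1,x0:x1,1]<s)
  for z in (.03,.012): print("rack",s,z);rect(m,z,(x0,y0))
x0,y0,x1,y1=330,165,485,232;h=hsv[y0:y1,x0:x1]
m=~((h[...,0]>18)&(h[...,0]<36)&(h[...,2]>110)); m=cv2.morphologyEx(m.astype(np.uint8),cv2.MORPH_OPEN,np.ones((3,3)))
print("board");rect(m,.01,(x0,y0))
# point clouds: rack rails, lids
for n in f:
  P=C[n];ok=f[n]["depth"]>0
  H=cv2.cvtColor(f[n]["image"],cv2.COLOR_BGR2HSV)
  w=ok&(P[...,2]>.02)&(P[...,2]<.06)&(P[...,1]>.05)&(P[...,1]<.42)&(P[...,0]>.33)&(P[...,0]<.55)&(H[...,1]<70)
  q=P[w]*1000;print(n,"rackpts",len(q),np.percentile(q,[1,50,99],axis=0).round(0).tolist())
  print(cv2.minAreaRect(q[:,:2].astype(np.float32)))
  for name,lo,hi,ht in(("green",50,85,.114),("red",170,8,.119),("white",0,0,.112),("blue",100,125,.114)):
    z=ok&(abs(P[...,2]-ht)<.008)&(P[...,1]<.0)&(P[...,1]>-.4)&(P[...,0]>.3)&(P[...,0]<.55)
    hh=H[...,0];s=H[...,1]
    k=(s<60) if name=="white" else (s>120)&(((hh>lo)&(hh<hi)) if lo<hi else ((hh>lo)|(hh<hi)))
    q=P[z&k]*1000
    if len(q)>5:
      ce,rad=cv2.minEnclosingCircle(q[:,:2].astype(np.float32));print(n,name,len(q),np.round(ce),round(rad),np.median(q,0).round(0))
E
cat > ov.py <<'E'
E
```

```text
rack 60 0.03
((482.45928955078125, 202.68777465820312), (313.067626953125, 85.20771026611328), 81.65169525146484) [[418.0, 54.0], [502.0, 42.0], [547.0, 351.0], [463.0, 364.0]]
rack 60 0.012
((483.97125244140625, 206.69375610351562), (319.28131103515625, 86.89885711669922), 81.65170288085938) [[418.0, 55.0], [504.0, 42.0], [550.0, 358.0], [464.0, 371.0]]
rack 80 0.03
((493.18902587890625, 204.03616333007812), (163.59194946289062, 380.8007507324219), 1.0829267501831055) [[408.0, 393.0], [415.0, 12.0], [579.0, 15.0], [571.0, 396.0]]
rack 80 0.012
((494.9140319824219, 208.06887817382812), (166.83888244628906, 388.3587951660156), 1.0829253196716309) [[408.0, 401.0], [415.0, 12.0], [582.0, 16.0], [575.0, 404.0]]
board
((532.3827514648438, -206.1983642578125), (156.71839904785156, 367.07879638671875), 1.0808324813842773) [[451.0, -24.0], [457.0, -391.0], [614.0, -388.0], [607.0, -21.0]]
top rackpts 1300 [[423.0, 51.0, 21.0], [483.0, 220.0, 32.0], [537.0, 351.0, 51.0]]
((480.5174560546875, 199.1497039794922), (304.64630126953125, 81.49063110351562), 81.83284759521484)
top green 341 [507. -95.] 22 [507. -94. 115.]
top red 303 [ 520. -167.] 22 [ 518. -167.  120.]
top white 301 [ 505. -206.] 111 [ 531. -234.  113.]
top blue 219 [ 545. -279.] 50 [ 539. -307.  115.]
side rackpts 650 [[423.0, 50.0, 20.0], [479.0, 201.0, 30.0], [540.0, 349.0, 49.0]]
((482.12060546875, 197.93893432617188), (305.39227294921875, 81.43028259277344), 81.30277252197266)
side green 159 [509. -97.] 22 [ 510. -101.  113.]
side red 190 [ 521. -169.] 22 [ 523. -173.  118.]
side white 222 [ 535. -265.] 52 [ 534. -241.  111.]
side blue 160 [ 543. -310.] 22 [ 541. -312.  113.]
```

The measurements agree with each other: rack centre is about (481,199) mm with yaw −8.3°, and the jar row centre is about (525.5,−203) with yaw +9°. Spacing and lid heights match the given sizes. I'll grip across the row and start with green.

Emit:
{"op": "send_rows", "data": {"motion": "20 30 0 0 0 0.8; 48 70 0 0 0 1.8; 80 115 0 0 0 2.8; 110 160 0 0 0 3.8; 140 205 0 0 0 4.8; 170 250 0 0 0 5.8; 200 294 0 0 0 6.8; 230 338 0 0 0 7.8; 260 382 0 0 0 8.7; 290 426 0 0 0 9.5; 312 458 0 0 0 10; 323 474 0 0 0 10.1", "jaw": 1, "grip_force": 40}}

```text
time_s: 1.3
ee_pos: [0.5096, -0.0939, 0.2498]
eef_rot: [0.761, -0.649, -0.0, 0.0]
force: [0.7, -1.3, 0.3]
opening: 1.0
grip_force: 0.0
```

Emit:
{"op": "send_rows", "data": {"motion": "0 0 -30 0 0 0; 0 0 -65 0 0 0; 0 0 -100 0 0 0; 0 0 -130 0 0 0; 0 0 -145 0 0 0; 0 0 -147 0 0 0; 0 0 -147 0 0 0"}}

```text
time_s: 2.0
ee_pos: [0.5092, -0.0967, 0.1043]
eef_rot: [0.759, -0.651, 0.001, -0.0]
force: [0.5, -0.2, -0.0]
opening: 0.998
grip_force: 0.0
```

Emit:
{"op": "send_rows", "data": {"motion": "0 0 0 0 0 0; 0 0 0 0 0 0; 0 0 0 0 0 0; 0 0 0 0 0 0; 0 0 0 0 0 0; 0 0 0 0 0 0; 0 0 0 0 0 0; 0 0 0 0 0 0", "jaw": 0, "grip_force": 40}}

```text
time_s: 2.8
ee_pos: [0.5094, -0.0966, 0.1045]
eef_rot: [0.76, -0.65, 0.001, -0.001]
force: [0.2, -0.3, 6.7]
opening: 0.501
grip_force: 40.7
```

Emit:
{"op": "send_rows", "data": {"motion": "0 0 8 0 0 0; 0 0 25 0 0 0; 0 0 50 0 0 0; 0 0 75 0 0 0; 0 0 80 0 0 0; 0 0 80 0 0 0"}}

```text
time_s: 3.4
ee_pos: [0.5089, -0.0963, 0.1836]
eef_rot: [0.759, -0.651, 0.0, -0.0]
force: [-0.3, 0.0, -1.1]
opening: 0.501
grip_force: 40.9
```

Run:
```python
from h import *
print(ctrl.read_state()["opening"],ctrl.read_state()["force"])
a=cams.grab_frame("side")["image"][130:350,200:440];cv2.imwrite("pics/g1.png",cv2.resize(a,None,fx=2.5,fy=2.5))
```

```text
0.5006891515974888 [-0.28457584  0.02790869 -1.0667775 ]
```

View pics/g1.png

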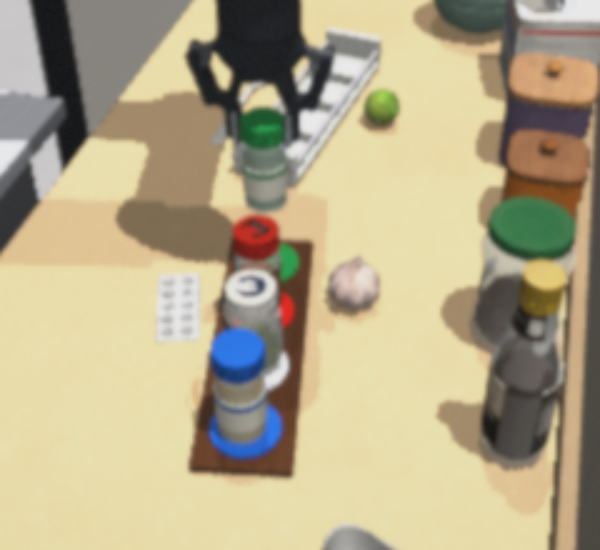

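The green jar hangs upright between the fingers at about (265,160) in the crop. The other three are undisturbed.

Emit:
{"op": "send_rows", "data": {"motion": "-4 16 0 0 0 -0.2; -11 48 0 0 0 -0.6; -20 86 0 0 0 -1; -29 125 0 0 0 -1.4; -37 160 0 0 0 -1.8; -42 182 0 0 0 -2.1; -43 188 0 0 0 -2.15; -43 188 0 0 0 -2.15; -43 188 -20 0 0 -2.15; -43 188 -45 0 0 -2.15; -43 188 -63 0 0 -2.15; -43 188 -70 0 0 -2.15"}}

```text
time_s: 4.65
ee_pos: [0.4648, 0.0899, 0.1104]
eef_rot: [-0.653, 0.757, 0.001, -0.002]
force: [0.1, -0.2, -1.1]
opening: 0.506
grip_force: 40.9
```

Emit:
{"op": "send_rows", "data": {"motion": "0 0 -4 0 0 0; 0 0 -8 0 0 0; 0 0 -10 0 0 0; 0 0 -11.5 0 0 0; 0 0 -11.5 0 0 0"}}

```text
time_s: 5.15
ee_pos: [0.4662, 0.0916, 0.1026]
eef_rot: [-0.654, 0.757, -0.0, 0.001]
force: [0.6, 0.8, 0.7]
opening: 0.501
grip_force: 41.0
```

Emit:
{"op": "send_rows", "data": {"motion": "0 0 0 0 0 0; 0 0 0 0 0 0; 0 0 0 0 0 0; 0 0 0 0 0 0; 0 0 0 0 0 0; 0 0 0 0 0 0; 0 0 15 0 0 0; 0 0 45 0 0 0; 0 0 85 0 0 0; 0 0 120 0 0 0; 0 0 120 0 0 0", "jaw": 1}}

```text
time_s: 6.25
ee_pos: [0.4678, 0.0917, 0.229]
eef_rot: [-0.654, 0.757, -0.002, 0.005]
force: [0.9, 0.5, 0.5]
opening: 1.0
grip_force: 0.0
```

Emit:
{"op": "send_rows", "data": {"motion": "6 -30 0 0 0 0.25; 15 -72 0 0 0 0.6; 24 -115 0 0 0 0.95; 33 -158 0 0 0 1.3; 42 -200 0 0 0 1.65; 50 -240 0 0 0 2; 54 -259 0 0 0 2.15; 54 -259.5 0 0 0 2.15; 54 -259.5 -30 0 0 2.15; 54 -259.5 -70 0 0 2.15; 54 -259.5 -100 0 0 2.15; 54 -259.5 -113 0 0 2.15"}}

```text
time_s: 7.45
ee_pos: [0.5183, -0.1671, 0.1059]
eef_rot: [0.76, -0.65, -0.002, 0.001]
force: [-0.2, -0.1, -0.8]
opening: 0.999
grip_force: 0.0
```

Run:
```python
from h import *
a=cams.grab_frame("side")["image"][130:350,200:440];cv2.imwrite("pics/g2.png",cv2.resize(a,None,fx=2.5,fy=2.5))
```

```text
(no output)
```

View pics/g2.png

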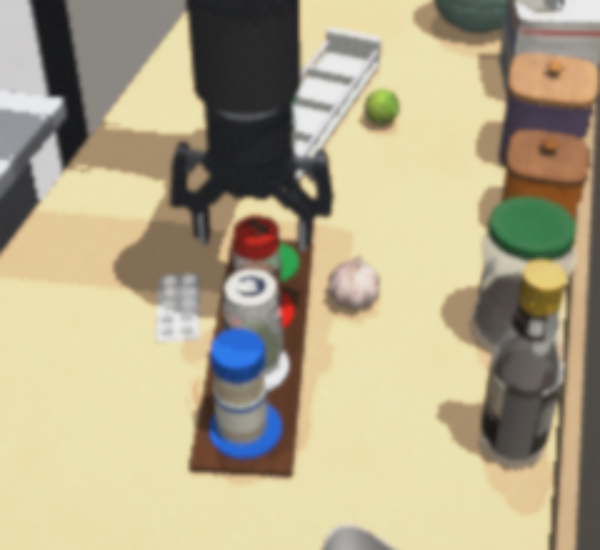

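The open fingers straddle the red lid at about (255,235), and the neighbours are clear. I can't see the green jar in its place because the arm hides it, so I'll check it later.

Emit:
{"op": "send_rows", "data": {"motion": "0 0 0 0 0 0; 0 0 0 0 0 0; 0 0 0 0 0 0; 0 0 0 0 0 0; 0 0 0 0 0 0; 0 0 0 0 0 0; 0 0 8 0 0 0; 0 0 30 0 0 0; 0 0 65 0 0 0; 0 0 100 0 0 0; 0 0 122 0 0 0; 0 0 127 0 0 0", "jaw": 0}}

```text
time_s: 8.7
ee_pos: [0.5206, -0.1683, 0.2394]
eef_rot: [0.759, -0.651, 0.002, -0.001]
force: [0.1, 0.4, -1.5]
opening: 0.499
grip_force: 40.8
```

Emit:
{"op": "send_rows", "data": {"motion": "-2 15 0 0 0 -0.1; -6 45 0 0 0 -0.3; -12 85 0 0 0 -0.55; -17 127 0 0 0 -0.8; -23 170 0 0 0 -1.1; -28 212 0 0 0 -1.4; -34 254 0 0 0 -1.7; -39 292 0 0 0 -1.95; -42 318 0 0 0 -2.1; -44 331 0 0 0 -2.15; -44 331 0 0 0 -2.15; -44 331 0 0 0 -2.15"}}

```text
time_s: 9.9
ee_pos: [0.4754, 0.1628, 0.2349]
eef_rot: [-0.654, 0.757, 0.0, -0.001]
force: [0.4, -0.5, -1.0]
opening: 0.498
grip_force: 40.8
```

Run:
```python
from h import *
a=cams.grab_frame("side")["image"][100:320,220:460];cv2.imwrite("pics/g3.png",cv2.resize(a,None,fx=2.5,fy=2.5))
```

```text
(no output)
```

View pics/g3.png

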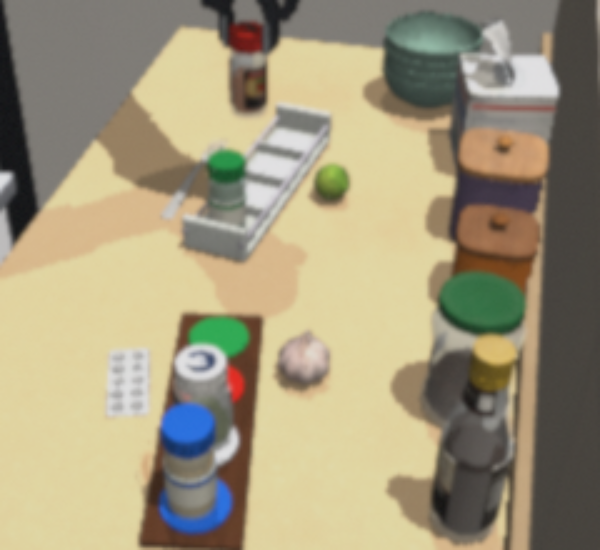

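Green stands upright in the rightmost place at (227,190), and red is held upright at (248,70).

Emit:
{"op": "send_rows", "data": {"motion": "0 0 -15 0 0 0; 0 0 -45 0 0 0; 0 0 -80 0 0 0; 0 0 -105 0 0 0; 0 0 -117 0 0 0; 0 0 -121 0 0 0; 0 0 -124 0 0 0; 0 0 -126 0 0 0; 0 0 -127.5 0 0 0; 0 0 -128.5 0 0 0; 0 0 -128.5 0 0 0"}}

```text
time_s: 11.05
ee_pos: [0.4764, 0.1634, 0.1091]
eef_rot: [-0.654, 0.757, -0.0, 0.001]
force: [-0.9, 0.3, 5.5]
opening: 0.499
grip_force: 41.2
```

Emit:
{"op": "send_rows", "data": {"motion": "0 0 0 0 0 0; 0 0 0 0 0 0; 0 0 0 0 0 0; 0 0 0 0 0 0; 0 0 0 0 0 0; 0 0 0 0 0 0; 0 0 15 0 0 0; 0 0 45 0 0 0; 0 0 85 0 0 0; 0 0 120 0 0 0; 0 0 120 0 0 0", "jaw": 1}}

```text
time_s: 12.15
ee_pos: [0.4778, 0.1634, 0.2347]
eef_rot: [-0.654, 0.757, -0.001, 0.005]
force: [-0.2, -0.1, -0.2]
opening: 0.998
grip_force: 0.0
```

Emit:
{"op": "send_rows", "data": {"motion": "4 -30 0 0 0 0.2; 10 -75 0 0 0 0.4; 16 -120 0 0 0 0.65; 22 -165 0 0 0 0.9; 28 -210 0 0 0 1.15; 35 -255 0 0 0 1.4; 41 -300 0 0 0 1.65; 47 -345 0 0 0 1.9; 52 -382 0 0 0 2.1; 55 -402 0 0 0 2.15; 55 -402 0 0 0 2.15; 55 -402 -25 0 0 2.15"}}

```text
time_s: 13.35
ee_pos: [0.5321, -0.2401, 0.2062]
eef_rot: [0.759, -0.651, 0.003, -0.001]
force: [0.8, 0.3, 0.3]
opening: 0.998
grip_force: 0.0
```

Emit:
{"op": "send_rows", "data": {"motion": "0 0 -40 0 0 0; 0 0 -75 0 0 0; 0 0 -96 0 0 0; 0 0 -100 0 0 0; 0 0 -100 0 0 0"}}

```text
time_s: 13.85
ee_pos: [0.5309, -0.2386, 0.1028]
eef_rot: [0.76, -0.65, 0.0, 0.0]
force: [-1.0, -0.8, 1.7]
opening: 1.002
grip_force: 0.0
```

Emit:
{"op": "send_rows", "data": {"motion": "0 0 0 0 0 0; 0 0 0 0 0 0; 0 0 0 0 0 0; 0 0 0 0 0 0; 0 0 0 0 0 0; 0 0 0 0 0 0; 0 0 8 0 0 0; 0 0 30 0 0 0; 0 0 65 0 0 0; 0 0 100 0 0 0; 0 0 125 0 0 0; 0 0 133 0 0 0", "jaw": 0}}

```text
time_s: 15.05
ee_pos: [0.5312, -0.2394, 0.2388]
eef_rot: [0.759, -0.651, 0.002, -0.001]
force: [-0.1, 0.0, -0.9]
opening: 0.523
grip_force: 40.0
```

Emit:
{"op": "send_rows", "data": {"motion": "-2 20 0 0 0 -0.1; -6 60 0 0 0 -0.3; -10 105 0 0 0 -0.5; -14 150 0 0 0 -0.7; -18 195 0 0 0 -0.9; -23 242 0 0 0 -1.1; -27 288 0 0 0 -1.3; -31 334 0 0 0 -1.5; -36 380 0 0 0 -1.75; -40 425 0 0 0 -1.95; -43 457 0 0 0 -2.1; -44.5 473 0 0 0 -2.15"}}

```text
time_s: 16.25
ee_pos: [0.485, 0.2363, 0.2334]
eef_rot: [-0.654, 0.756, 0.0, -0.002]
force: [1.0, -0.3, -0.8]
opening: 0.525
grip_force: 40.0
```

Emit:
{"op": "send_rows", "data": {"motion": "0 0 0 0 0 0; 0 0 0 0 0 0; 0 0 -15 0 0 0; 0 0 -45 0 0 0; 0 0 -85 0 0 0; 0 0 -110 0 0 0; 0 0 -122 0 0 0; 0 0 -127 0 0 0; 0 0 -131 0 0 0; 0 0 -133 0 0 0; 0 0 -134 0 0 0; 0 0 -134 0 0 0"}}

```text
time_s: 17.45
ee_pos: [0.487, 0.2346, 0.1033]
eef_rot: [-0.654, 0.757, -0.0, 0.001]
force: [-1.8, 0.5, 5.7]
opening: 0.53
grip_force: 40.7
```

Run:
```python
from h import *
s=ctrl.read_state();print(s["ee_pos"],s["force"])
a=cams.grab_frame("side")["image"][100:320,220:460];cv2.imwrite("pics/g4.png",cv2.resize(a,None,fx=2.5,fy=2.5))
```

```text
[0.48697154 0.23461146 0.10333153] [-1.78848677  0.51711906  5.67769643]
```

View pics/g4.png

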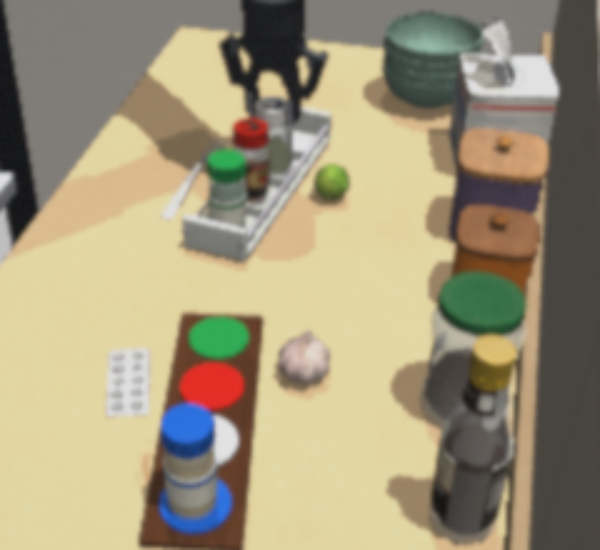

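Red (250,155) and white (275,135) are upright in the next two places. Only blue remains, at (190,460).

Emit:
{"op": "send_rows", "data": {"motion": "0 0 0 0 0 0; 0 0 0 0 0 0; 0 0 0 0 0 0; 0 0 0 0 0 0; 0 0 0 0 0 0; 0 0 0 0 0 0; 0 0 15 0 0 0; 0 0 45 0 0 0; 0 0 85 0 0 0; 0 0 125 0 0 0; 0 0 125 0 0 0", "jaw": 1}}

```text
time_s: 18.6
ee_pos: [0.4884, 0.2347, 0.2348]
eef_rot: [-0.654, 0.757, -0.001, 0.006]
force: [0.2, -0.3, -1.3]
opening: 1.0
grip_force: 0.0
```

Emit:
{"op": "send_rows", "data": {"motion": "3 -30 0 0 0 0.1; 8 -78 0 0 0 0.3; 13 -126 0 0 0 0.5; 18 -174 0 0 0 0.7; 23 -222 0 0 0 0.9; 28 -270 0 0 0 1.1; 33 -318 0 0 0 1.3; 38 -366 0 0 0 1.5; 43 -414 0 0 0 1.7; 48 -462 0 0 0 1.9; 53 -510 0 0 0 2.1; 56 -544 0 0 0 2.15"}}

```text
time_s: 19.8
ee_pos: [0.542, -0.313, 0.227]
eef_rot: [0.759, -0.651, 0.0, 0.0]
force: [0.6, 0.6, 0.3]
opening: 1.002
grip_force: 0.0
```

Emit:
{"op": "send_rows", "data": {"motion": "0 0 0 0 0 0; 0 0 0 0 0 0; 0 0 -25 0 0 0; 0 0 -65 0 0 0; 0 0 -100 0 0 0; 0 0 -119 0 0 0; 0 0 -123 0 0 0; 0 0 -123 0 0 0"}}

```text
time_s: 20.6
ee_pos: [0.5426, -0.3093, 0.104]
eef_rot: [0.76, -0.65, 0.0, 0.0]
force: [-0.4, -0.2, 0.7]
opening: 1.002
grip_force: 0.0
```

Emit:
{"op": "send_rows", "data": {"motion": "0 0 0 0 0 0; 0 0 0 0 0 0; 0 0 0 0 0 0; 0 0 0 0 0 0; 0 0 0 0 0 0; 0 0 0 0 0 0; 0 0 8 0 0 0; 0 0 30 0 0 0; 0 0 65 0 0 0; 0 0 100 0 0 0; 0 0 125 0 0 0; 0 0 132 0 0 0", "jaw": 0}}

```text
time_s: 21.8
ee_pos: [0.5427, -0.3105, 0.2387]
eef_rot: [0.759, -0.651, 0.002, -0.001]
force: [-0.7, -0.2, -0.7]
opening: 0.504
grip_force: 40.7
```

Emit:
{"op": "send_rows", "data": {"motion": "-1 15 0 0 0 -0.1; -4 50 0 0 0 -0.2; -7 95 0 0 0 -0.3; -11 142 0 0 0 -0.5; -14 190 0 0 0 -0.7; -18 238 0 0 0 -0.9; -21 286 0 0 0 -1.0; -25 334 0 0 0 -1.2; -28 382 0 0 0 -1.4; -32 430 0 0 0 -1.6; -36 478 0 0 0 -1.8; -39 525 0 0 0 -1.9"}}

```text
time_s: 23.0
ee_pos: [0.502, 0.2168, 0.2338]
eef_rot: [-0.667, 0.745, 0.0, -0.001]
force: [0.8, -0.0, -1.8]
opening: 0.5
grip_force: 40.8
```

Emit:
{"op": "send_rows", "data": {"motion": "-3 40 0 0 0 -0.1; -5 70 0 0 0 -0.2; -6.5 86 0 0 0 -0.25; -6.5 90 0 0 0 -0.25; -6.5 90 0 0 0 -0.25; -6.5 90 -15 0 0 -0.25; -6.5 90 -45 0 0 -0.25; -6.5 90 -85 0 0 -0.25; -6.5 90 -110 0 0 -0.25; -6.5 90 -122 0 0 -0.25; -6.5 90 -126 0 0 -0.25"}}

```text
time_s: 24.1
ee_pos: [0.4965, 0.3036, 0.1076]
eef_rot: [-0.653, 0.757, -0.0, -0.001]
force: [0.8, 0.2, -1.0]
opening: 0.501
grip_force: 40.9
```

Emit:
{"op": "send_rows", "data": {"motion": "0 0.5 -3 0 0 0; 0 0.5 -5 0 0 0; 0 0.5 -7 0 0 0; 0 0.5 -8 0 0 0; 0 0.5 -8 0 0 0"}}

```text
time_s: 24.6
ee_pos: [0.4974, 0.306, 0.1029]
eef_rot: [-0.654, 0.757, -0.0, 0.001]
force: [-0.7, -0.1, 4.4]
opening: 0.506
grip_force: 40.7
```

Emit:
{"op": "send_rows", "data": {"motion": "0 0 0 0 0 0; 0 0 0 0 0 0; 0 0 0 0 0 0; 0 0 0 0 0 0; 0 0 0 0 0 0; 0 0 0 0 0 0; 0 0 15 0 0 0; 0 0 45 0 0 0; 0 0 85 0 0 0; 0 0 130 0 0 0; 0 0 150 0 0 0; 0 0 150 0 0 0", "jaw": 1}}

```text
time_s: 25.8
ee_pos: [0.498, 0.306, 0.2574]
eef_rot: [-0.654, 0.757, -0.0, 0.004]
force: [0.6, 0.5, 0.0]
opening: 1.0
grip_force: 0.0
```

Emit:
{"op": "send_rows", "data": {"motion": "2 -30 0 0 0 0; 4 -75 0 0 0 0; 8 -120 0 0 0 0; 12 -165 0 0 0 0; 16 -210 0 0 0 0; 20 -255 0 0 0 0; 20 -300 0 0 0 0; 20 -345 0 0 0 0; 20 -390 0 0 0 0; 20 -420 0 0 0 0; 20 -420 0 0 0 0"}}

```text
time_s: 26.9
ee_pos: [0.5161, -0.1176, 0.2512]
eef_rot: [-0.652, 0.758, 0.0, -0.001]
force: [-0.1, 0.3, -0.2]
opening: 0.997
grip_force: 0.0
```

Run:
```python
from h import *
a=cams.grab_frame("side")["image"][90:250,240:400];b=cams.grab_frame("top")["image"][150:270,140:340]
a=cv2.resize(a,(400,400));b=cv2.resize(b,(400,240))
cv2.imwrite("pics/g5.png",np.hstack([a,np.vstack([b,np.zeros((160,400,3),np.uint8)])]))
```

```text
(no output)
```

View pics/g5.png

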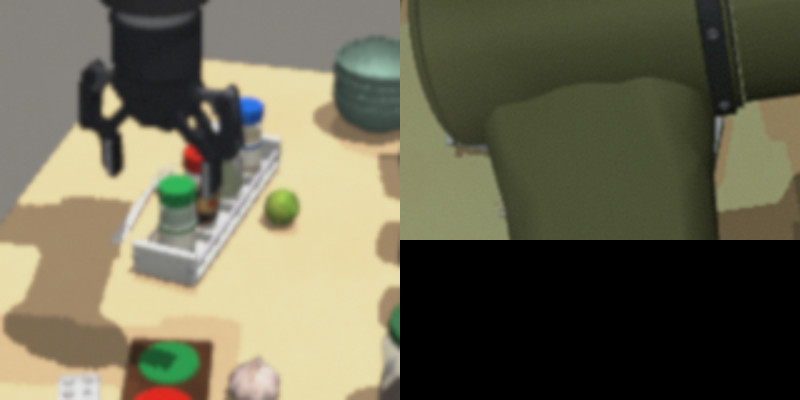

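Emit:
{"op": "send_rows", "data": {"motion": "0 -40 20 0 0 0; -10 -85 40 0 0 0; -20 -130 60 0 0 0; -40 -175 70 0 0 0; -60 -220 70 0 0 0; -80 -250 70 0 0 0; -80 -250 70 0 0 0; -80 -250 70 0 0 0"}}

```text
time_s: 27.8
ee_pos: [0.4369, -0.3641, 0.3211]
eef_rot: [-0.654, 0.757, 0.0, 0.0]
force: [0.7, 0.1, 0.1]
opening: 1.002
grip_force: 0.0
```

Run:
```python
from h import *
a=cams.grab_frame("side")["image"][90:250,240:400];b=cams.grab_frame("top")["image"][150:270,140:340]
a=cv2.resize(a,(400,400));b=cv2.resize(b,(400,240))
cv2.imwrite("pics/g6.png",np.hstack([a,np.vstack([b,np.zeros((160,400,3),np.uint8)])]))
```

```text
(no output)
```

View pics/g6.png

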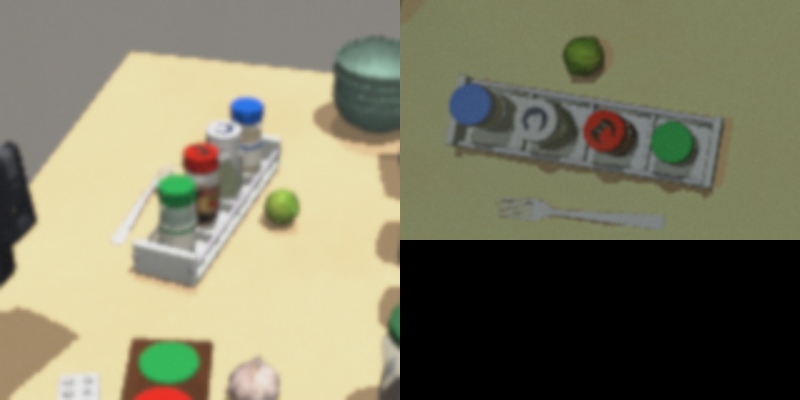

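All four jars stand upright, one per place: blue (470,104), white (537,120), red (604,130) and green (671,142), left to right. That is the reverse of the board order.

```bash
python3 -c "
from h import *
print(ctrl.close_job())"
```

```text
the job is handed in; nothing more can be done
None
```

The four jars stand upright in the rack in reverse order (blue, white, red, green from left to right); all were released, and the job was handed in at about 28 s.

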